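Clear the hotplate and hold a dipping jig over it

ROBOT

A 6-joint arm with a two-finger parallel gripper is mounted at the origin on the work surface. World frame = base frame: x ahead of the robot, y to its left, z up, the work surface at z = 0. Lengths are in m, angles in degrees, forces in N, time in s.
With the tool pointing down it reaches from about 0.4 to 0.825 m from the base axis. Payload 7 kg.
Tool frame: the origin (TCP) lies on the centre line of the jaws, within the pads' length; the fingertips stand 19 mm ahead of it and the grasp point (between the pads) is the TCP (r.tip_extent is the distance from the TCP to the fingertips, in m); z points along the fingers, y is the line along which they close (so a half turn about z gives the same grasp; the last joint's range is limited). The gripper opens to 88 mm and grips with 3 to 60 N. Pads are 19 mm wide; open, the fingers measure 130 mm over their backs; the gripper's body (78 mm by 193 mm) begins 47 mm behind the grasp point.
Start: joints at [90.705, 20.546, 0.682, 0, -70.136, -16.507], TCP at [0.184, 0.649, 0.246] pointing down, gripper open.
Joint ranges: [-176.03, 176.03], [-82.01, 121.73], [-58.28, 71.71], [-173.87, 95.51], [-174.79, -0.11], [-173.66, 173.66]. Speed limits (degrees/s): [136.94, 136.94, 172.46, 180, 180, 180].

INTERFACE

Orientations are given as [roll, pitch, yaw] about the fixed x, y, z axes, in that order (R = Rz(yaw) Ry(pitch) Rx(roll)).
In Python, from plant import r gives the robot as it stands. The module is installed in compiled form; this text tells all that it offers.
- The arm moves only by the tool jog_arm, never from a script. Its argument "deltas" is a list that holds one entry, the list of rows, each a list of 5 numbers: the opening, from -1 (shut) to 1 (fully open), then the shift along the world's x, y, z in cm, then the turn about the world's z in rad. In form: [[[claw, dx, dy, dz, turn], ...]]. A call has 1 to 8 rows; each row shifts and turns the commanded pose from where the row before left it; what a row does not reach is not made up. A row lasts 1/8 s, in which the tool goes at most 62.5 mm and 10.7 degrees, less where a joint would pass 70% of its speed; a pose out of reach is approached as far as the arm can. A call with a gripper value outside its range is refused whole. The fingers move at their own pace and stop on an object; "force" is the grip in N (left out, the last holds). Time passes only in rows, so rows that do not move let the fingers close. It gives the time, the measured TCP pose, the force, the opening and the grip force at its end, in the units of the state.
- r.get_state(): the state, without advancing time (a new reading comes with each control period).
- r.capture(name): name is "scene" or "top" or "wrist"; returns the picture (400x640x3 uint8, blue, green, red); there is no depth.
- r.camera_info(name): a dict with "fx", "fy", "cx", "cy" (pixels), "k1" (the pictures are not rectified: a ray, as slopes to the right and down, at radius r is drawn at 1 + k1 r^2 times it, then the intrinsics apply), "view" (4x4, takes a point from world to camera coordinates). Camera axes: x right, y up, looking along -z (the intrinsics and any distortion apply to the point x, -y, -z); pixel columns grow to the right and rows downward; lengths in m; the calibration is good to about 2 mm. A picture is of the moment at which its call begins: read the wrist's pose just before it. camera_info takes no time and is no camera call; for the wrist camera it gives the pose at the moment of the call.
- r.close_job(): hands the job in; it is judged then, once.
The state is a dict: "time_s": time; "joints": joint angles; "qd": joint speeds; "joint_torque": joint torques, N m; "tcp_pos": TCP position; "eef_rot": TCP orientation; "contact_force": force on the tool from outside, world axes, zero at the start; "moment": the same for the moment, N m; "gripper_width": finger opening in m; "gripper_force": force on a finger pad.
Only numpy, scipy, OpenCV 4.12 (cv2) and the standard library are available. Lean on these libraries where they do the work, as an engineer would, in place of code of your own. Each camera call takes 0.05 s, during which the arm holds its last target. There are 200 camera calls.

TASK

The rinsed jig of aluminium sleeves is due over the hotplate, where a pot is still standing: lift the pot off by its bow handle and set it down gently, upright and with its whole base on the round cork mat, and let go of it. Then take the jig by its upright handle out of the draining tub, carry it over the hotplate's side shield without touching the hotplate anywhere, and hold it level about 2 cm above the middle of the heating plate, its long sides parallel to the plate's long sides. Finish while still holding it hovering there, and leave the goggles, the bottle and the funnel where they are.

Things in the scene. Friction and masses are not known exactly. Their poses are not given: they have to be found in the camera images.
- hotplate: Fixed hotplate, white housing 200 (x) x 250 (y) mm; dark heating plate on it 140 (x) x 200 (y) mm, top 70 mm above the bench. At each y side an upright steel shield, 190 mm long in x, 4 mm thick, mid-plane 140 mm from the centre, top edge 125 mm above the bench: loads pass over it. Origin: centre of the underside, z up, y along the plate's long side, knob at -x.
- plate_top (a point): Centre of the heating plate's upper face, axes as the hotplate's.
- pot: Loose, empty, stainless pot, 100 mm diameter, 85 mm high, about 0.45 kg, with a stiff bow handle that stands over its mouth. It starts upright on the heating plate. Origin: centre of its underside, z up, x along the handle's grip bar.
- pot_grip (a point): Middle of the pot's black horizontal grip bar, 142 mm above the pot's underside: bar 72 mm long in pot x, 14 mm thick in pot y, 16 mm high; free space of 49 mm between bar and rim. The bow's legs stand 51 mm either side along x.
- mat: Fixed round cork mat, 170 mm diameter, 6 mm thick, flat on the bench beside the hotplate on one side or the other. Origin: centre of its underside (top face at z = 6 mm).
- tub: Fixed open grey draining tub, 170 (x) x 210 (y) x 50 mm high, walls and floor 5 mm, on the other side of the hotplate from the mat. Origin: centre of its underside.
- jig: Loose aluminium dipping jig, about 0.25 kg: flat base 70 (x) x 120 (y) x 5 mm with four sleeves of 24 mm diameter up to 31 mm high and a flat upright handle in its middle, 115 mm high overall. Starts standing in the tub, underside 5 mm above the bench. Origin: centre of its underside, z up, y along its long side; a half turn looks the same.
- jig_grip (a point): Middle of the black grip on the jig's upright handle, 95 mm above the jig's underside: 12 mm thick in jig x, 28 mm wide in jig y, 40 mm high.
- goggles: Bystander: loose clear safety goggles with blue frame, 145 mm wide, 45 mm high, beyond the hotplate, to the right (-y). Leave alone. Origin: underside, below the lenses, z up, temples to +x.
- funnel: Bystander: white beaker with an orange funnel on top, 124 mm diameter, 154 mm high, beyond the hotplate. Leave alone. Origin: centre of its underside.
- bottle: Bystander: white bottle with red cap, 66 mm diameter, 150 mm high, beyond the hotplate, to the left (+y). Leave alone. Origin: centre of its underside.

How it is judged:
By the outcome, as a careful person would: the job done as asked, in the order asked, and still so for the second after the job is handed in, while the arm keeps its last pose, push and grip.
It also fails if it takes over 61 s, if anything falls off the work surface, if the arm or the gripper's body presses on something with over 40 N, if the wrist force passes 120 N, or if a joint passes its speed limit or range.

## Working session

There is one attempt and no reset: what is moved stays moved. The work goes in short steps, Python scripts to look and compute and a tool call to move; the robot and the scene stay as the last step left them, time stands still between calls to the robot, and variables do not carry over. Pictures are saved under pics/ and viewed, at most 10 in all, crops included, and the job is handed in when it is done.

Besides the shell and the picture viewer there is one more tool, called after "Request:" by a JSON object that holds its "method" and its "body", one argument or row to a line. jog_arm: Moves the arm, as the interface text tells. Its arguments: {"type":"object","properties":{"deltas":{"type":"array"},"force":{"type":"number"}},"required":["deltas"]}

```bash
mkdir -p pics; cat > h.py <<'E'
import numpy as np, cv2
from plant import r
def ray(ci,u,v):
    d=np.array([(u-ci["cx"])/ci["fx"],(v-ci["cy"])/ci["fy"]]); s=d.copy()
    for _ in range(20): s=d/(1+ci["k1"]*(s@s))
    V=np.array(ci["view"]); R=V[:3,:3]; t=V[:3,3]
    o=-R.T@t; w=R.T@np.array([s[0],-s[1],-1]); return o,w
def onz(ci,u,v,z):
    o,w=ray(ci,u,v); return o+w*(z-o[2])/w[2]
def proj(ci,p):
    V=np.array(ci["view"]); c=V[:3,:3]@np.array(p)+V[:3,3]
    s=np.array([c[0],-c[1]])/-c[2]; s=s*(1+ci["k1"]*(s@s)); return s*[ci["fx"],ci["fy"]]+[ci["cx"],ci["cy"]]
E
python3 - <<'E'
from h import *
for n in("scene","top"):
    cv2.imwrite(f"pics/{n}0.png",r.capture(n)); ci=r.camera_info(n); print(n,ci["fx"],ci["k1"],np.round(ray(ci,320,200),3).tolist())
E
```

```text
scene 403.3104660531106 -0.09610783206179876 [[1.265, 0.302, 0.784], [-0.691, -0.319, -0.649]]
top 494.9657740926377 -0.15858542392911035 [[0.368, 0.002, 1.462], [0.162, -0.002, -0.987]]
```

View pics/top0.png

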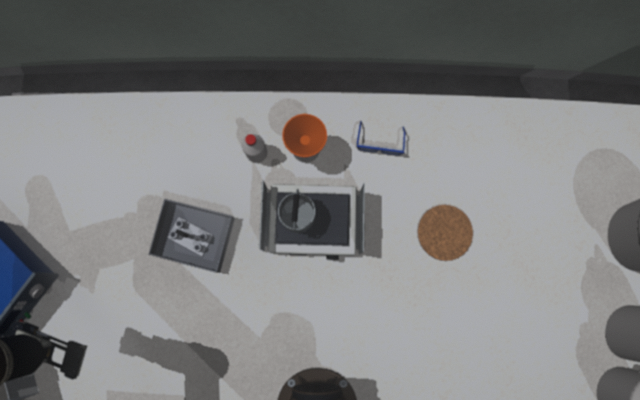

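View pics/scene0.png

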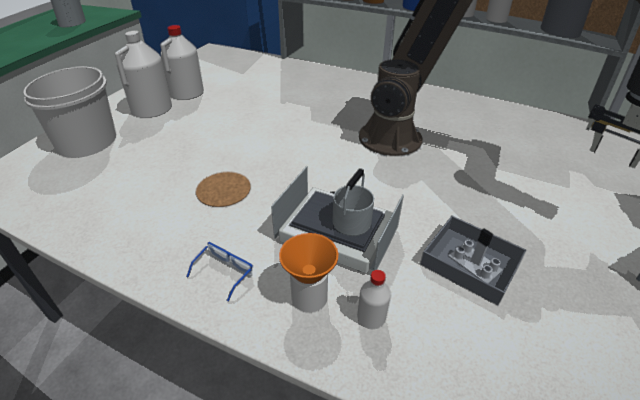

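The top view shows the mat at (445,232), hotplate around (313,220), pot at (296,212) and tub at (193,235). The scene view shows the same layout with the pot grip at about (356,180) and the jig grip at about (484,237). I'll enlarge both.

```bash
python3 - <<'E'
from h import *
a=cv2.imread("pics/top0.png")[180:280,140:380]; b=cv2.imread("pics/scene0.png")[160:310,265:535]
a=cv2.resize(a,None,fx=3.33,fy=3.33,interpolation=cv2.INTER_CUBIC)
b=cv2.resize(b,None,fx=2.96,fy=2.96,interpolation=cv2.INTER_CUBIC)
cv2.imwrite("pics/ta.png",cv2.convertScaleAbs(a,alpha=1.6));cv2.imwrite("pics/sb.png",cv2.convertScaleAbs(b,alpha=1.6))
ci=r.camera_info("top"); im=cv2.imread("pics/top0.png"); hsv=cv2.cvtColor(im,cv2.COLOR_BGR2HSV)
m=cv2.inRange(hsv,(5,70,50),(25,255,255)); m[:,:400]=0
c=max(cv2.findContours(m,0,2)[0],key=cv2.contourArea)
P=np.array([onz(ci,*p[0],.006)[:2] for p in c]).astype(np.float32);print("mat",cv2.minEnclosingCircle(P),P.min(0),P.max(0))
E
```

```text
mat ((0.5152561664581299, -0.3759579658508301), 0.08289752155542374) [ 0.43491212 -0.45872682] [ 0.5970763 -0.293749 ]
```

View pics/ta.png

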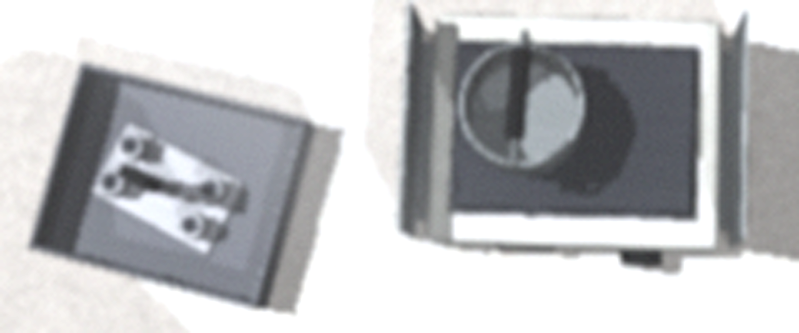

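View pics/sb.png

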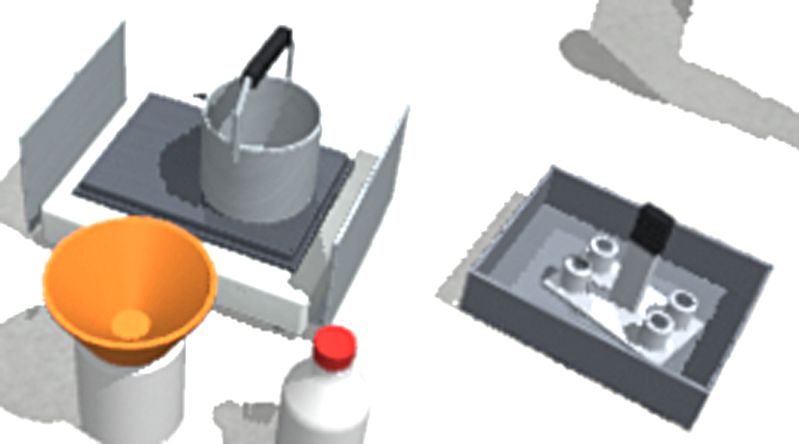

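The crops show clear outlines: the pot rim is centred at crop (521,105), the pot bar runs (521,48)–(515,137), the heating plate corners are visible, and the jig base and grip stand in the tub, away from its walls. Next I convert these to metres.

```bash
python3 - <<'E'
from h import *
ct=r.camera_info("top"); cs=r.camera_info("scene")
T=lambda X,Y,z: onz(ct,140+(X+.5)/3.33-.5,180+(Y+.5)/3.33-.5,z)
S=lambda X,Y,z: onz(cs,265+(X+.5)/2.96-.5,160+(Y+.5)/2.96-.5,z)
f=lambda *a:print(*[x if isinstance(x,str) else np.round(x[:2],4) for x in a])
P=[T(*p,.07) for p in [(452,41),(698,48),(695,216),(450,211)]]; f("plate",*P,"mean",np.mean(P,0))
f("plate S",*[S(*p,.07) for p in [(150,95),(75,190),(295,268),(352,157)]])
f("rim L R T B",*[T(*p,.155) for p in[(459,105),(584,105),(521,43),(521,168)]])
f("bar",T(521,48,.22),T(516,137,.22)); f("bar S",S(285,32,.22),S(250,80,.212))
f("jig base",*[T(*p,.01) for p in[(130,122),(240,167),(210,253),(95,192)]])
f("jig base S",*[S(*p,.01) for p in[(545,280),(670,365),(590,230),(722,310)]])
f("grip top T",T(122,170,.12),T(165,188,.12),"S",*[S(*p,.12) for p in[(648,204),(673,213),(666,222),(637,213)]])
f("tub floor/top",*[T(*p,.05) for p in[(82,66),(308,122),(262,305),(32,247)]])
E
```

```text
plate [0.6177 0.1269] [ 0.6147 -0.0844] [ 0.4705 -0.0826] [0.4717 0.1245] mean [0.5437 0.0211]
plate S [ 0.4778 -0.0751] [ 0.6224 -0.0776] [0.6262 0.1258] [0.4786 0.1253]
rim L R T B [0.5504 0.1121] [0.552 0.012] [0.6016 0.0635] [0.5006 0.0613]
bar [0.5861 0.0603] [0.5175 0.0626]
bar S [0.5248 0.0671] [0.5847 0.0615]
jig base [0.5504 0.4208] [0.5118 0.3185] [0.4349 0.342 ] [0.4867 0.4494]
jig base S [0.4925 0.3155] [0.5428 0.4311] [0.4131 0.3411] [0.4619 0.4656]
grip top T [0.4965 0.3936] [0.4823 0.3564] S [0.4839 0.3742] [0.4858 0.3946] [0.4988 0.3907] [0.4985 0.3674]
tub floor/top [0.5943 0.4557] [0.5481 0.2519] [0.3896 0.2856] [0.4342 0.491 ]
```

```bash
python3 -c "
from h import *
s=r.get_state();print({k:np.round(v,3).tolist() for k,v in s.items()})"
```

```text
{'time_s': 0.1, 'joints': [90.704, 20.586, 0.64, -0.017, -70.137, -16.51], 'qd': [0.04, -0.108, 0.059, 0.123, -0.015, 0.139], 'joint_torque': [-0.001, -58.416, 29.375, 7.015, 0.01, -0.0], 'tcp_pos': [0.184, 0.649, 0.245], 'eef_rot': [179.916, -0.008, -15.811], 'contact_force': [0.749, -0.204, 0.029], 'moment': [-0.015, -0.041, -0.016], 'gripper_force': 0.0, 'gripper_width': 0.088}
```

Request:
{"method": "jog_arm", "body": {
  "deltas": [
    [[1, 0, 0, 4, 0], [1, 0, 0, 3.5, 0], [1, 2.6, -4.2, 0, 0.016], [1, 2.6, -4.2, 0, 0.016], [1, 2.6, -4.2, 0, 0.016], [1, 2.6, -4.2, 0, 0.016], [1, 2.6, -4.2, 0, 0.016], [1, 2.6, -4.2, 0, 0.016]]
  ]
}}

```text
time_s: 1.1
tcp_pos: [0.3403, 0.3958, 0.3204]
eef_rot: [180.0, 0.0, -10.3]
contact_force: [0.3, 0.5, -0.0]
gripper_width: 0.0875
gripper_force: 0.0
```

Request:
{"method": "jog_arm", "body": {
  "deltas": [
    [[1, 2.6, -4.2, 0, 0.016], [1, 2.6, -4.2, 0, 0.016], [1, 2.6, -4.2, 0, 0.016], [1, 2.6, -4.2, 0, 0.016], [1, 2.6, -4.2, 0, 0.016], [1, 2.7, -4.2, 0, 0.016], [1, 2.7, -4.1, 0, 0.016], [1, 2.7, -4.1, 0, 0.015]]
  ]
}}

```text
time_s: 2.1
tcp_pos: [0.5514, 0.0619, 0.3204]
eef_rot: [-180.0, 0.0, -3.0]
contact_force: [-0.1, 0.9, 0.1]
gripper_width: 0.0878
gripper_force: 0.0
```

Request:
{"method": "jog_arm", "body": {
  "deltas": [
    [[1, 0, 0, 0, 0], [1, 0, 0, 0, 0]]
  ]
}}

```text
time_s: 2.35
tcp_pos: [0.5506, 0.0633, 0.3201]
eef_rot: [180.0, 0.1, -3.1]
contact_force: [-0.2, 0.3, -0.2]
gripper_width: 0.0878
gripper_force: 0.0
```

```bash
python3 - <<'E'
from h import *
s=r.get_state();print({k:np.round(s[k],4).tolist() for k in('tcp_pos','eef_rot')})
ci=r.camera_info("wrist");im=r.capture("wrist");cv2.imwrite("pics/w1.png",im);print(np.round(ray(ci,320,200),3).tolist(),proj(ci,(.552,.0625,.212)))
E
```

```text
{'tcp_pos': [0.5506, 0.0633, 0.3201], 'eef_rot': [179.9892, 0.0538, -3.0896]}
[[0.619, 0.059, 0.459], [-0.254, 0.019, -0.967]] [321.28497669 202.11012655]
```

View pics/w1.png

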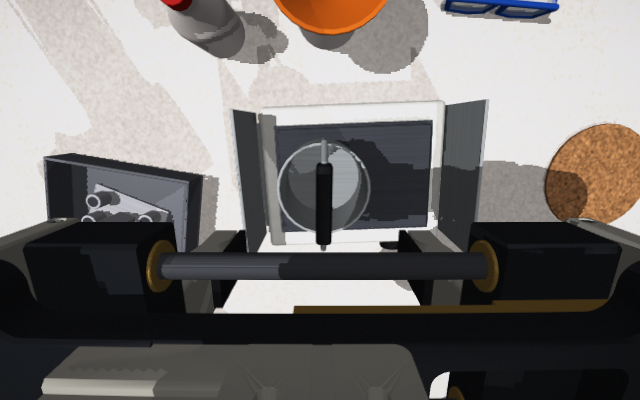

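The wrist view shows the pot bar from (324,163) to (323,244), close to the predicted (321,202). The plate corners are at (276,123), (431,121) and (430,227).

```bash
python3 - <<'E'
from h import *
ci=r.camera_info("wrist")
for p,z in [((324.5,163),.22),((323.5,244),.22),((276,125),.07),((431,121),.07),((430,227),.07),((279,172),.155),((369,186),.155)]: print(p,np.round(onz(ci,*p,z),4))
E
```

```text
(324.5, 163) [0.5869 0.0586 0.22  ]
(323.5, 244) [0.5158 0.063  0.22  ]
(276, 125) [0.6192 0.118  0.07  ]
(431, 121) [ 0.614  -0.0814  0.07  ]
(430, 227) [ 0.4691 -0.0861  0.07  ]
(279, 172) [0.5714 0.1064 0.155 ]
(369, 186) [0.5515 0.0125 0.155 ]
```

Request:
{"method": "jog_arm", "body": {
  "deltas": [
    [[1, 0, -0.2, -3, 0], [1, 0, 0, -3, 0], [1, 0, 0, -3, 0], [1, 0, 0, -1.7, 0], [1, 0, 0, 0, 0], [-1, 0, 0, 0, 0], [-1, 0, 0, 0, 0], [-1, 0, 0, 0, 0]]
  ],
  "force": 30
}}

```text
time_s: 3.4
tcp_pos: [0.5511, 0.0617, 0.2143]
eef_rot: [-180.0, -0.1, -3.0]
contact_force: [0.9, -0.4, 0.3]
gripper_width: 0.0632
gripper_force: 0.0
```

Request:
{"method": "jog_arm", "body": {
  "deltas": [
    [[-1, 0, 0, 0, 0], [-1, 0, 0, 0, 0], [-1, 0, 0, 0, 0], [-1, 0, 0, 0, 0]]
  ]
}}

```text
time_s: 3.9
tcp_pos: [0.5508, 0.0614, 0.2135]
eef_rot: [180.0, 0.0, -3.0]
contact_force: [0.6, -0.3, -0.6]
gripper_width: 0.023
gripper_force: 0.0
```

Request:
{"method": "jog_arm", "body": {
  "deltas": [
    [[-1, 0, 0, 0, 0], [-1, 0, 0, 0, 0], [-1, 0, 0, 0, 0], [-1, 0, 0, 0, 0]]
  ]
}}

```text
time_s: 4.4
tcp_pos: [0.5508, 0.0615, 0.2135]
eef_rot: [-180.0, 0.0, -3.0]
contact_force: [0.1, 1.2, -1.1]
gripper_width: 0.0137
gripper_force: 30.0
```

Request:
{"method": "jog_arm", "body": {
  "deltas": [
    [[-1, 0, 0, 0.5, 0], [-1, 0, 0, 1, 0], [-1, 0, 0, 1.5, 0], [-1, 0, 0, 0, 0], [-1, 0, 0, 0, 0]]
  ]
}}

```text
time_s: 5.03
tcp_pos: [0.5506, 0.0615, 0.2436]
eef_rot: [-180.0, -0.0, -3.0]
contact_force: [-0.1, -0.7, -4.3]
gripper_width: 0.0138
gripper_force: 30.0
```

Request:
{"method": "jog_arm", "body": {
  "deltas": [
    [[-1, 0, 0, 2, 0], [-1, 0, 0, 3, 0], [-1, 0, 0, 3, 0], [-1, 0, 0, 2, 0], [-1, 0, -1, 0.7, 0], [-1, -0.2, -2, 0, 0], [-1, -0.3, -3, 0, 0], [-1, -0.3, -3.4, 0, 0]]
  ]
}}

```text
time_s: 6.02
tcp_pos: [0.5418, -0.0344, 0.349]
eef_rot: [180.0, 0.1, -3.0]
contact_force: [0.2, 0.1, -3.8]
gripper_width: 0.0135
gripper_force: 30.0
```

Request:
{"method": "jog_arm", "body": {
  "deltas": [
    [[-1, -0.3, -3.6, 0, 0], [-1, -0.3, -3.6, 0, 0], [-1, -0.3, -3.6, 0, 0], [-1, -0.3, -3.6, 0, 0], [-1, -0.3, -3.6, 0, 0], [-1, -0.3, -3.6, 0, 0], [-1, -0.3, -3.6, 0, 0], [-1, -0.3, -3.5, 0, 0]]
  ]
}}

```text
time_s: 7.02
tcp_pos: [0.5172, -0.3216, 0.3489]
eef_rot: [-180.0, 0.1, -3.1]
contact_force: [0.1, 0.1, -3.4]
gripper_width: 0.0139
gripper_force: 30.0
```

Request:
{"method": "jog_arm", "body": {
  "deltas": [
    [[-1, -0.2, -3, 0, 0], [-1, -0.1, -1.8, 0, 0], [-1, -0.1, -0.8, 0, 0], [-1, 0, 0, -2, 0], [-1, 0, 0, -3, 0], [-1, 0, 0, -3, 0], [-1, 0, 0, -3, 0], [-1, 0, 0, -3, 0]]
  ]
}}

```text
time_s: 8.02
tcp_pos: [0.5147, -0.3749, 0.2097]
eef_rot: [-180.0, -0.0, -3.0]
contact_force: [0.8, -0.3, -3.8]
gripper_width: 0.0136
gripper_force: 30.0
```

Request:
{"method": "jog_arm", "body": {
  "deltas": [
    [[-1, 0, 0, -2, 0], [-1, 0, 0, -1, 0], [-1, 0, 0, 0, 0], [-1, 0, 0, 0, 0], [-1, 0, 0, 0, 0]]
  ]
}}

```text
time_s: 8.65
tcp_pos: [0.5153, -0.3757, 0.1816]
eef_rot: [180.0, -0.1, -3.0]
contact_force: [-0.6, -0.4, -4.9]
gripper_width: 0.0139
gripper_force: 30.0
```

```bash
python3 - <<'E'
from h import *
a=r.capture("top")[170:290,380:520];b=r.capture("scene")[120:240,150:290]
z=lambda i:cv2.resize(cv2.convertScaleAbs(i,alpha=1.5),(400,343),interpolation=cv2.INTER_CUBIC)
cv2.imwrite("pics/p1.png",np.hstack([z(a),z(b)]))
E
```

```text
(no output)
```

View pics/p1.png

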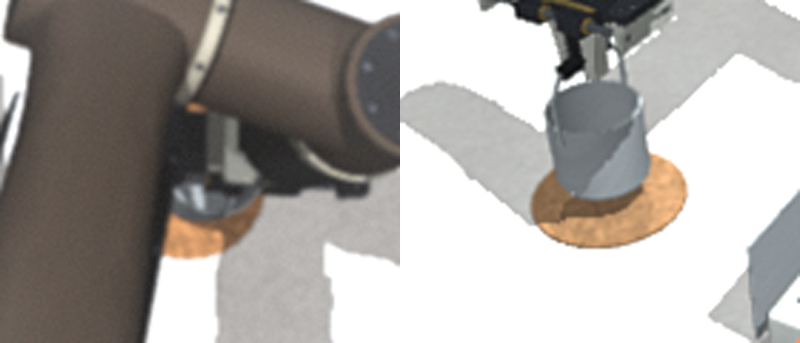

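The pot hangs upright and level over the cork mat in the scene half, with its base near (600,195) and the mat centre near (610,200). I lower it slowly.

Request:
{"method": "jog_arm", "body": {
  "deltas": [
    [[-1, 0, 0, -1, 0], [-1, 0, 0, -1, 0], [-1, 0, 0, -0.6, 0], [-1, 0, 0, -0.2, 0], [-1, 0, 0, -0.2, 0], [-1, 0, 0, 0, 0], [-1, 0, 0, 0, 0]]
  ]
}}

```text
time_s: 9.62
tcp_pos: [0.515, -0.3756, 0.1508]
eef_rot: [180.0, -0.0, -3.0]
contact_force: [-0.5, -0.3, -3.8]
gripper_width: 0.0139
gripper_force: 30.0
```

Request:
{"method": "jog_arm", "body": {
  "deltas": [
    [[-1, 0, 0, -0.1, 0], [-1, 0, 0, 0, 0], [-1, 0, 0, 0, 0]]
  ]
}}

```text
time_s: 10.0
tcp_pos: [0.5148, -0.3755, 0.1496]
eef_rot: [180.0, -0.0, -3.0]
contact_force: [-0.1, 0.7, -4.3]
gripper_width: 0.0136
gripper_force: 30.0
```

Request:
{"method": "jog_arm", "body": {
  "deltas": [
    [[-1, 0, 0, -0.1, 0], [-1, 0, 0, 0, 0], [-1, 0, 0, 0, 0]]
  ]
}}

```text
time_s: 10.38
tcp_pos: [0.515, -0.3757, 0.1496]
eef_rot: [180.0, -0.1, -3.0]
contact_force: [-1.7, 2.2, 5.6]
gripper_width: 0.014
gripper_force: 30.0
```

Contact is made (+5.6 N). Now I release it and rise.

Request:
{"method": "jog_arm", "body": {
  "deltas": [
    [[-0.5, 0, 0, 0, 0], [0, 0, 0, 0, 0], [0.5, 0, 0, 0, 0], [1, 0, 0, 0, 0], [1, 0, 0, 0, 0], [1, 0, 0, 0, 0], [1, 0, 0, 0, 0], [1, 0, 0, 0, 0]]
  ]
}}

```text
time_s: 11.38
tcp_pos: [0.5148, -0.3756, 0.1486]
eef_rot: [180.0, -0.0, -3.0]
contact_force: [0.7, -0.7, 1.0]
gripper_width: 0.0845
gripper_force: 0.0
```

Request:
{"method": "jog_arm", "body": {
  "deltas": [
    [[1, 0, 0, 1, 0], [1, 0, 0, 3, 0], [1, 0, 0, 4, 0], [1, 0, 0, 4, 0], [1, 0, 0, 4, 0], [1, 0, 0, 3, 0], [1, 0, 3, 0, 0], [1, 0, 4, 0, 0]]
  ]
}}

```text
time_s: 12.38
tcp_pos: [0.5147, -0.3053, 0.3395]
eef_rot: [180.0, -0.1, -3.1]
contact_force: [0.8, -0.0, 0.2]
gripper_width: 0.0876
gripper_force: 0.0
```

Request:
{"method": "jog_arm", "body": {
  "deltas": [
    [[1, -0.2, 4.3, 0, -0.02], [1, -0.2, 4.3, 0, -0.02], [1, -0.2, 4.3, 0, -0.02], [1, -0.2, 4.3, 0, -0.02], [1, -0.2, 4.3, 0, -0.02], [1, -0.2, 4.3, 0, -0.02], [1, -0.2, 4.3, 0, -0.02], [1, -0.2, 4.3, 0, -0.02]]
  ]
}}

```text
time_s: 13.38
tcp_pos: [0.4985, 0.0398, 0.3396]
eef_rot: [-180.0, -0.1, -12.2]
contact_force: [1.4, 0.1, 0.2]
gripper_width: 0.0877
gripper_force: 0.0
```

Request:
{"method": "jog_arm", "body": {
  "deltas": [
    [[1, -0.1, 4.3, 0, -0.02], [1, -0.1, 4.3, 0, -0.02], [1, -0.1, 4.3, 0, -0.02], [1, -0.1, 4.3, 0, -0.02], [1, -0.1, 4.3, 0, -0.02], [1, -0.1, 4.3, -1, -0.03], [1, -0.2, 4.2, -1, -0.03], [1, -0.2, 4, -1, -0.02]]
  ]
}}

```text
time_s: 14.38
tcp_pos: [0.4887, 0.3799, 0.3092]
eef_rot: [-179.9, -0.0, -22.5]
contact_force: [0.3, -0.4, 0.9]
gripper_width: 0.0875
gripper_force: 0.0
```

Request:
{"method": "jog_arm", "body": {
  "deltas": [
    [[1, 0, 0, 0, 0], [1, 0, 0, 0, 0]]
  ]
}}

```text
time_s: 14.62
tcp_pos: [0.4888, 0.3784, 0.3091]
eef_rot: [-180.0, -0.0, -22.5]
contact_force: [-0.1, 0.2, 0.6]
gripper_width: 0.0873
gripper_force: 0.0
```

```bash
python3 - <<'E'
from h import *
ci=r.camera_info("wrist");im=r.capture("wrist");t=r.capture("top");cv2.imwrite("pics/w2full.png",im);cv2.imwrite("pics/t2.png",t)
z=lambda i:cv2.convertScaleAbs(cv2.resize(i,None,fx=3,fy=3,interpolation=cv2.INTER_CUBIC),alpha=1.3)
cv2.imwrite("pics/w2.png",np.vstack([np.pad(z(im[100:260,200:460]),((0,0),(0,0),(0,0)))]));print(proj(ci,(.489,.378,.1)))
E
```

```text
[320.9665847  181.68887247]
```

View pics/w2.png

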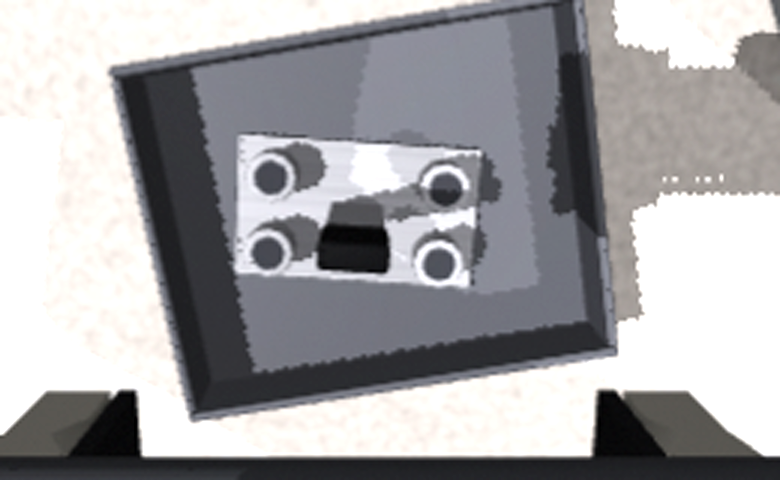

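View pics/t2.png

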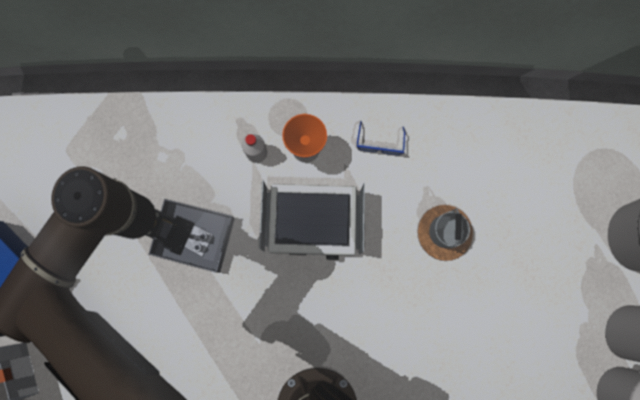

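The wrist view shows the jig with sleeve tops at crop (271,174), (445,186), (268,249) and (439,262) and the black grip near (354,250). Its long side lies along the closing line, so the tool needs a quarter turn. The top view shows the pot standing on the mat, rim centre about (450,230).

```bash
python3 - <<'E'
from h import *
ci=r.camera_info("wrist");g=lambda X,Y,z:onz(ci,200+(X+.5)/3-.5,100+(Y+.5)/3-.5,z)
ang=lambda a,b:np.degrees(np.arctan2(-(b-a)[0],(b-a)[1]))
s=[g(*p,.036) for p in[(271,174),(445,186),(268,249),(439,262)]];b=[g(*p,.01) for p in[(238,135),(482,150),(238,273),(470,288)]]
for q in(s,b): print(np.round(q,4).tolist(),np.mean(q,0),ang(q[1],q[0]),ang(q[3],q[2]),np.linalg.norm(q[0]-q[1]),np.linalg.norm(q[0]-q[2]))
for p in [(354,228),(354,245),(354,272)]: print([np.round(g(*p,z)[:2],4) for z in(.08,.12)])
im=cv2.imread("pics/w2full.png")[100:260,200:460].max(2); print(im[72:94,[110,118,126]].T)
ct=r.camera_info("top");t=cv2.imread("pics/t2.png")
q=lambda u,v,z:np.round(onz(ct,u,v,z)[:2],4)
print("pot rim ctr",q(449.5,230,.091))
P=[q(*p,.07) for p in[(277,192),(350,193),(349,246),(276,244)]];print("plate",P,np.mean(P,0))
E
```

```text
[[0.526, 0.4096, 0.036], [0.4897, 0.3365, 0.036], [0.4939, 0.4254, 0.036], [0.4568, 0.3524, 0.036]] [0.49159786 0.38097632 0.036     ] -26.430003345110624 -26.925337391463906 0.08156799700961688 0.03573517892340027
[[0.548, 0.4205, 0.01], [0.4953, 0.3124, 0.01], [0.4848, 0.4494, 0.01], [0.432, 0.3427, 0.01]] [0.49002351 0.38124853 0.01      ] -25.966985971351104 -26.29101533510282 0.12028646031273812 0.06952749238748954
[array([0.4945, 0.3801]), array([0.5007, 0.3769])]
[array([0.4877, 0.3829]), array([0.4947, 0.3794])]
[array([0.4768, 0.3875]), array([0.485 , 0.3835])]
[[ 67  67  41  14   6   6   6   6  11  19  24  24  24  24  22  22  22  16
  134 172 174 119]
 [ 67  66  66  26   5   6   6   7   5  13  22  22  22  22  22  21  21  19
   41 159 180 116]
 [ 65  65  65  40  13   5   6   5   6   8  15  20  21  20  20  19  19  19
   16 115 167 174]]
pot rim ctr [ 0.5126 -0.3668]
plate [array([0.6176, 0.1222]), array([ 0.6178, -0.0865]), array([ 0.4664, -0.0844]), array([0.469, 0.121])] [0.5427   0.018075]
```

Request:
{"method": "jog_arm", "body": {
  "deltas": [
    [[1, 0.2, 0.3, 0, -0.18], [1, 0, 0, 0, -0.18], [1, 0, 0, 0, -0.18], [1, 0, 0, 0, -0.18], [1, 0, 0, 0, -0.18], [1, 0, 0, 0, -0.18], [1, 0, 0, 0, -0.18], [1, 0, 0, 0, -0.18]]
  ]
}}

```text
time_s: 15.72
tcp_pos: [0.4912, 0.3805, 0.3096]
eef_rot: [-180.0, 0.1, -105.4]
contact_force: [0.5, -0.1, 0.3]
gripper_width: 0.0875
gripper_force: 0.0
```

Request:
{"method": "jog_arm", "body": {
  "deltas": [
    [[1, 0, 0, -3, -0.1], [1, 0, 0, -4, -0.097], [1, 0, 0, -4, 0], [1, 0, 0, -3, 0], [1, 0, 0, 0, 0]]
  ]
}}

```text
time_s: 16.35
tcp_pos: [0.4903, 0.3797, 0.1671]
eef_rot: [180.0, -0.2, -116.4]
contact_force: [0.1, -0.0, 0.9]
gripper_width: 0.0877
gripper_force: 0.0
```

Request:
{"method": "jog_arm", "body": {
  "deltas": [
    [[1, 0, 0.1, -3, 0], [1, 0, 0, -2.5, 0], [1, 0, 0, -1.2, 0], [1, 0, 0, 0, 0], [-1, 0, 0, 0, 0], [-1, 0, 0, 0, 0], [-1, 0, 0, 0, 0], [-1, 0, 0, 0, 0]]
  ],
  "force": 30
}}

```text
time_s: 17.35
tcp_pos: [0.4909, 0.3826, 0.1018]
eef_rot: [-180.0, 0.0, -116.3]
contact_force: [1.0, 0.0, 0.2]
gripper_width: 0.0533
gripper_force: 0.0
```

Request:
{"method": "jog_arm", "body": {
  "deltas": [
    [[-1, 0, 0, 0, 0], [-1, 0, 0, 0, 0], [-1, 0, 0, 0, 0], [-1, 0, 0, 0, 0], [-1, 0, 0, 0, 0], [-1, 0, 0, 0, 0], [-1, 0, 0, 0, 0]]
  ]
}}

```text
time_s: 18.23
tcp_pos: [0.4907, 0.3824, 0.1014]
eef_rot: [180.0, -0.0, -116.3]
contact_force: [-0.5, -0.4, -1.1]
gripper_width: 0.0121
gripper_force: 30.0
```

Request:
{"method": "jog_arm", "body": {
  "deltas": [
    [[-1, 0, 0, 0.5, 0], [-1, 0, 0, 1.5, 0], [-1, 0, 0, 2.5, 0], [-1, 0, 0, 3, 0], [-1, 0, 0, 3, 0], [-1, 0, 0, 3, 0], [-1, 0, 0, 2.9, 0], [-1, 0, 0, 1.5, 0]]
  ],
  "force": 40
}}

```text
time_s: 19.23
tcp_pos: [0.4912, 0.3827, 0.2834]
eef_rot: [-180.0, 0.2, -116.3]
contact_force: [-0.3, 0.0, -3.1]
gripper_width: 0.0122
gripper_force: 40.0
```

Request:
{"method": "jog_arm", "body": {
  "deltas": [
    [[-1, 0.2, -1, 0, 0.02], [-1, 0.3, -2, 0, 0.03], [-1, 0.4, -3, 0, 0.04], [-1, 0.5, -3, 0, 0.04], [-1, 0.5, -3, 0, 0.04], [-1, 0.5, -3, 0, 0.04], [-1, 0.5, -3, 0, 0.04], [-1, 0.5, -3, 0, 0.04]]
  ]
}}

```text
time_s: 20.23
tcp_pos: [0.5241, 0.1706, 0.279]
eef_rot: [179.9, -0.1, -99.6]
contact_force: [1.0, -1.0, -1.7]
gripper_width: 0.012
gripper_force: 40.0
```

Request:
{"method": "jog_arm", "body": {
  "deltas": [
    [[-1, 0.5, -3, 0, 0.04], [-1, 0.5, -3, 0, 0.04], [-1, 0.4, -3, 0, 0.04], [-1, 0.3, -3, 0, 0.03], [-1, 0.2, -2, 0, 0.019], [-1, 0.1, -1.2, 0, 0], [-1, 0, 0, 0, 0], [-1, 0, 0, 0, 0]]
  ]
}}

```text
time_s: 21.22
tcp_pos: [0.5446, 0.0207, 0.2802]
eef_rot: [180.0, 0.0, -90.0]
contact_force: [-0.8, 0.1, -2.1]
gripper_width: 0.0118
gripper_force: 40.0
```

```bash
python3 - <<'E'
from h import *
a=r.capture("scene")[100:280,250:450];b=r.capture("wrist")[60:260,190:450]
z=lambda i:cv2.resize(cv2.convertScaleAbs(i,alpha=1.3),(400,340),interpolation=cv2.INTER_CUBIC)
cv2.imwrite("pics/p3.png",np.hstack([z(a),z(b)]))
E
```

```text
(no output)
```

View pics/p3.png

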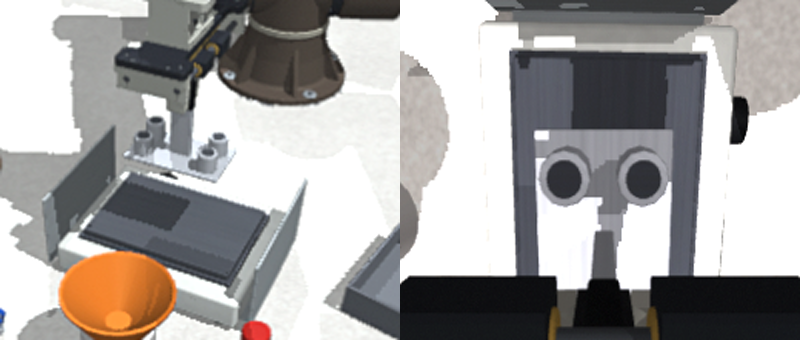

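The jig is held level over the plate and clear of the shields, with its sides parallel to the plate edges in the wrist half (jig x 533–672, plate 512–706). Next I lower it.

Request:
{"method": "jog_arm", "body": {
  "deltas": [
    [[-1, 0, 0, -1.5, 0], [-1, 0, 0, -2.5, 0], [-1, 0, 0, -2.5, 0], [-1, 0, 0, -1.5, 0], [-1, 0, 0, -0.9, 0], [-1, 0, 0, -0.5, 0], [-1, 0, 0, 0, 0], [-1, 0, 0, 0, 0]]
  ]
}}

```text
time_s: 22.32
tcp_pos: [0.5452, 0.0206, 0.1872]
eef_rot: [-179.9, 0.0, -90.0]
contact_force: [0.2, 1.0, -2.4]
gripper_width: 0.0117
gripper_force: 40.0
```

```bash
python3 - <<'E'
from h import *
s=r.get_state();print({k:np.round(s[k],4).tolist() for k in('time_s','tcp_pos','eef_rot','contact_force','gripper_force')})
im=r.capture("wrist")[60:260,190:450];a=r.capture("scene")[120:270,265:425]
z=lambda i,s:cv2.resize(cv2.convertScaleAbs(i,alpha=1.1),s,interpolation=cv2.INTER_CUBIC)
cv2.imwrite("pics/p4.png",np.hstack([z(a,(280,400)),z(im,(520,400))]))
E
```

```text
{'time_s': 22.325, 'tcp_pos': [0.5452, 0.0206, 0.1872], 'eef_rot': [-179.9329, 0.0187, -89.9952], 'contact_force': [0.2475, 1.0393, -2.3798], 'gripper_force': 39.9982}
```

View pics/p4.png

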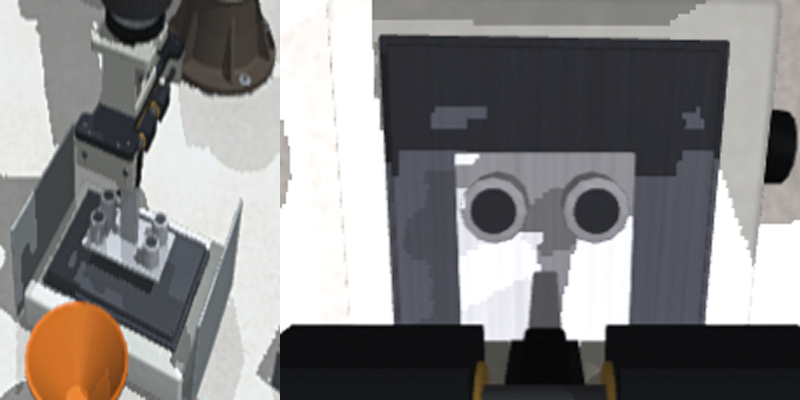

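The wrist half shows the jig's end edge at (455–635,153) and the plate's end corners at (380,36) and (727,41). Both views show the jig level.

```bash
python3 - <<'E'
from h import *
ci=r.camera_info("wrist");g=lambda X,Y,z:np.round(onz(ci,190+(X-280)/2,60+Y/2,z)[:2],4)
print("jig",g(455,153,.095),g(635,153,.095),"plate",g(380,36,.07),g(727,41,.07),g(395,320,.07),g(706,320,.07))
E
```

```text
jig [ 0.579  -0.0392] [ 0.5096 -0.0393] plate [ 0.6118 -0.0851] [ 0.4698 -0.0833] [0.6132 0.037 ] [0.4701 0.0369]
```

Request:
{"method": "jog_arm", "body": {
  "deltas": [
    [[-1, -0.2, -0.3, -0.1, 0], [-1, 0, 0, 0, 0], [-1, 0, 0, 0, 0], [-1, 0, 0, 0, 0]]
  ]
}}

```text
time_s: 22.92
tcp_pos: [0.5429, 0.0175, 0.1856]
eef_rot: [-180.0, 0.0, -90.0]
contact_force: [0.7, 0.3, -1.5]
gripper_width: 0.0116
gripper_force: 40.0
```

```bash
python3 -c "
from plant import r
print(r.close_job())"
```

```text
the job is handed in; nothing more can be done
None
```

The pot stands upright and released on the cork mat, and the jig is held level about 2 cm above the middle of the heating plate, parallel to its long sides; I handed the job in at about 23 s, but no verdict came back.

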